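Put the magnifier away in the bench chest's top drawer

ROBOT

A 6-joint arm with a two-finger parallel gripper is mounted at the origin on a cart in front of the work surface, level with it; the furniture and walls round the work are solid. World frame = base frame: x ahead of the robot, y to its left, z up, the work surface at z = 0. Lengths are in m, angles in rad, forces in N, time in s.
With the tool pointing down it reaches from about 0.25 to 0.775 m from the base axis. Payload 4 kg.
Tool frame: the origin (TCP) lies on the centre line of the jaws, within the pads' length; the fingertips stand robot.tips_ahead ahead of it and the grasp point (between the pads) lies 8 mm behind it (robot.tips_ahead is the distance from the TCP to the fingertips, in m); z points along the fingers, y is the line along which they close (so a half turn about z gives the same grasp; the last joint's range is limited). The gripper opens to 94 mm and grips with 3 to 60 N. Pads are 16 mm wide; open, the fingers measure 119 mm over their backs; the gripper's body (75 mm by 177 mm) begins 78 mm behind the grasp point.
Start: joints at [1.111, 0.087, 1.371, -0, 1.684, -0.103], TCP at [0.192, 0.515, 0.217] pointing down, gripper open.
Joint ranges: [-3.1, 3.1], [-0.76, 2.03], [0.27, 2.55], [-1.08, 4.22], [0.17, 2.65], [-2.57, 2.57]. Speed limits (rad/s): [2.79, 2.79, 3.14, 3.14, 3.14, 3.14].

INTERFACE

Orientations are given as [roll, pitch, yaw] about the fixed x, y, z axes, in that order (R = Rz(yaw) Ry(pitch) Rx(roll)).
In Python, from bench import robot, snapshot, close_job, spotter gives the robot as it stands. The module is installed in compiled form; this text tells all that it offers.
- The arm moves only by the tool servo_tool, never from a script. Its argument "commands" is one flat list of numbers, 7 for each row, row after row: the shift along the tool's x, y, z in m, then the turn, a rotation vector about the tool's x, y, z in degrees, then the finger opening in m, from 0 to 0.094. In form: [x, y, z, ax, ay, az, grip, x, y, z, ax, ay, az, grip, ...]. A call has 1 to 10 rows; each row is the pose to reach, as a shift and turn from the pose commanded when the call began, along the tool's axes at that moment; what a row does not reach only later rows make up. A row lasts 1/8 s, in which the tool goes at most 62.5 mm and 10.7 degrees, less where a joint would pass 70% of its speed; a pose out of reach is approached as far as the arm can. A call with a gripper value outside its range is refused whole. The fingers move at their own pace and stop on an object; the grip force is fixed at half the most. Time passes only in rows, so rows that repeat a pose let the fingers close. It gives the time, the measured TCP pose, the force, the opening and the grip force at its end, in the units of the state.
- robot.get_obs(): the state, without advancing time (a new reading comes with each control period).
- snapshot(name): name is "scene" or "top" or "wrist"; returns a dict with "img" (480x640x3 uint8, blue, green, red), "camera_matrix" (3x3 intrinsics, pixels), "k1" (the pictures are not rectified: a ray, as slopes to the right and down, at radius r is drawn at 1 + k1 r^2 times it, then the intrinsics apply), "extrinsics" (4x4, takes a point from camera to world coordinates); the wrist camera has in their place "hand_eye" (4x4, takes a point from camera to tool coordinates, whose origin is the TCP and whose axes are the flange's). Camera axes: x right, y down, z forward; pixel columns grow to the right and rows downward; lengths in m; the calibration is good to about 2 mm. A picture is of the moment at which its call begins: read the wrist's pose just before it. There is no depth.
- close_job(): hands the job in; it is judged then, once.
Trained networks look in a picture, given as the dict that the camera call returned (one of the last four; its "shot" number tells which), for a name from the list of things; names that differ only in an ending like _2 or _b are one class to them, and where a whole thing is asked for, a point or a joint stands for the part that bears it (a point fixed in the world has none). Each returns a list of dicts, best first, with "conf" (0 to 1); they miss things now and then, are a little off and sometimes report something else, mostly with a low value. They report only what shows in the picture. A call takes as long as a camera call.
- spotter.trace(name, picture): "region" (480x640 bool, what is visible of it) and "box" ([left, top, width, height] in pixels, round what is visible of it).
The state is a dict: "time": time; "joint_positions": joint angles; "qvel": joint speeds; "joint_torque": joint torques, N m; "tool_pos": TCP position; "ee_rot": TCP orientation; "wrist_force": force on the tool from outside, world axes, zero at the start; "wrist_torque": the same for the moment, N m; "width": finger opening in m; "finger_force": force on a finger pad.
Only numpy, scipy, OpenCV 4.12 (cv2) and the standard library are available. Lean on these libraries where they do the work, as an engineer would, in place of code of your own. Each camera call takes 0.05 s, during which the arm holds its last target. There are 200 camera calls.

TASK

Put the folding magnifier away before filing starts: pull out the top drawer of the small wooden chest, lay the magnifier flat in the empty compartment beside the orange jar, and push the drawer fully shut. The jar stays in its own compartment, the lower drawer stays shut, and the other tools, the pot and the spool stay where they are.

Things in the scene. Friction and masses are not known exactly. Their poses are not given: they have to be found in the camera images.
- chest: small fixed wooden chest with two drawers, 122 deep x 176 wide x 96 mm high; origin under its centre, x points to its back (the drawers open towards -x), z up. Its top is 8 mm thick (underside 88 mm up) with its front edge at x = -63 mm, overhanging the shut drawers' faces by 2 mm
- top_drawer (a joint): how far the top drawer is pulled out, m: 0 shut, stop at 0.080. Starts shut or slightly ajar. Slides with 1 to 3 N and stays where it is left
- top_drawer_handle (a point): middle of the top drawer's brass bar handle (moves with the drawer): bar 8 mm thick, parallel to the chest's y, straight for 52 mm, its axis 36 mm in front of the drawer's face and 68 mm above the tray; axes as the chest's. The lower drawer has a like handle 28 mm above the tray
- compartment (a point): centre of the floor of the top drawer's empty compartment (+y side; moves with the drawer), 54.5 mm above the tray; axes as the chest's. Inside 98 mm long (x), 76 mm wide (y). Heights above this floor: drawer front (10 mm thick) 31, sides and back 22, divider 18, underside of the chest's top 33 mm. Fully out, only its front 68 mm is uncovered, the rest lies under the top
- loupe: the folding magnifier: black round lens barrel (28 mm across, centre at y = +25 mm) in a steel case; 77 long (y, from -38 to +39 mm), 28 wide (x), 14 mm thick, 0.06 kg, lying loose on the tray; origin under its middle. Longer than the compartment is wide
- low_drawer (a joint): how far the lower drawer is pulled out, m: 0 shut; to be left shut
- jar_orange: flat orange jar, 54 mm across, 22 mm high, loose in the other compartment (-y side, 64 mm wide) of the top drawer; origin under its centre
- bench_pin: room furniture: fixed wooden wedge that overhangs the tray's left half from the bench, 266 x 80 x 22 mm, 355 to 377 mm above the tray, its free end nearest the robot at about x = 0.49, y = 0.18. The tools lie in front of it: bring the hand to them from the robot's side and keep the wrist clear of it
- tweezers: bystander: steel tweezers, 140 x 15 x 10 mm, lying loose on top of the chest near its back; origin under the middle
- cutters_yellow: bystander: cutting pliers with yellow and black handles, 138 x 38 x 12 mm, loose on the tray; origin under the middle, y along them
- pliers_teal: bystander: teal-handled pliers, 149 x 36 x 12 mm, loose on the tray; origin under the middle, y along them
- white_pot: bystander: small white pot, 42 mm across, 34 mm high, loose on the tray; origin under its centre
- solder_spool: bystander: spool of copper wire, 52 mm across, 28 mm high, loose on the tray; origin under its centre

How it is judged:
On the way, in this order (a step that is already met when the one before it is completed fails the run):
1. the top drawer is pulled out (value of joint top_drawer above 0.05 m), for 0.1 s.
2. the magnifier lies in the empty compartment of the pulled-out drawer, let go (x of loupe in the frame of compartment between -0.03 and 0.03 m and y of loupe in the frame of compartment between -0.032 and 0.032 m and z of loupe in the frame of compartment between -0.004 and 0.004 m and angle between loupe's own z axis and vertical below 0.12 rad and contact force between loupe and the fingers below 0.1 N and value of joint top_drawer above 0.03 m), for 0.2 s.
At the end, for the whole second after the job is handed in: the top drawer is shut (within 4 mm) and the lower one too (6 mm); the magnifier lies flat (within 7 degrees) on the floor of its compartment, right side up, released and at rest; the orange jar still stands on the floor of the other compartment (value of joint top_drawer below 0.004 m and value of joint low_drawer below 0.006 m and x of loupe in the frame of compartment between -0.03 and 0.03 m and y of loupe in the frame of compartment between -0.032 and 0.032 m and z of loupe in the frame of compartment between -0.004 and 0.004 m and angle between loupe's own z axis and vertical below 0.12 rad and contact force between loupe and the fingers below 0.1 N and linear speed of loupe below 0.02 m/s and y of jar_orange in the frame of compartment below -0.05 m and z of jar_orange in the frame of compartment between -0.005 and 0.006 m); the robot touches nothing.
It fails at once if another tool, the pot or the spool is shifted by more than 3 cm (distance of any of cutters_yellow, pliers_teal, white_pot, solder_spool, tweezers from where it was at the start of the episode above 0.03 m).
It also fails if it takes over 72 s, if anything falls off the work surface, if the arm or the gripper's body presses on something with over 40 N, if the wrist force passes 120 N, or if a joint passes its speed limit or range.

## Working session

There is one attempt and no reset: what is moved stays moved. The work goes in short steps, Python scripts to look and compute and a tool call to move; the robot and the scene stay as the last step left them, time stands still between calls to the robot, and variables do not carry over. Pictures are saved under pics/ and viewed, at most 10 in all, crops included, and the job is handed in when it is done.

Besides the shell and the picture viewer there is one more tool, called after ">>>" as name(argument=value, ...) on one line, values as JSON. servo_tool: Moves the arm, as the interface text tells. Its arguments: {"type":"object","properties":{"commands":{"type":"array","items":{"type":"number"}}},"required":["commands"]}

```bash
mkdir -p pics
cat > h.py <<'E'
import numpy as np, cv2
from bench import robot, snapshot, close_job, spotter
from scipy.spatial.transform import Rotation as R
def T():
    o=robot.get_obs(); M=np.eye(4); M[:3,3]=o["tool_pos"]; 
    r=np.array(o["ee_rot"]); M[:3,:3]=R.from_euler("xyz",r).as_matrix() if r.size==3 else r.reshape(3,3)
    return M
def cam(s,M=None): return s["extrinsics"] if "extrinsics" in s else M@s["hand_eye"]
def px2w(uv,s,E,z):
    K=s["camera_matrix"]; d=np.array([(uv[0]-K[0][2])/K[0][0],(uv[1]-K[1][2])/K[1][1]]); p=d.copy()
    for _ in range(20): p=d/(1+s["k1"]*(p@p))
    r=E[:3,:3]@np.array([p[0],p[1],1]); c=E[:3,3]
    return c+r*(z-c[2])/r[2]
def w2px(P,s,E):
    q=np.linalg.inv(E)@np.append(P,1); p=q[:2]/q[2]; p=p*(1+s["k1"]*(p@p)); K=s["camera_matrix"]
    return np.array([K[0][0]*p[0]+K[0][2],K[1][1]*p[1]+K[1][2]])
E
cat > a.py <<'E'
from h import *
o=robot.get_obs(); print(o["tool_pos"],o["ee_rot"],robot.tips_ahead)
ims=[]
for n in ("scene","top"):
    s=snapshot(n); E=cam(s); cv2.imwrite(f"pics/{n}0.png",s["img"])
    print(n,E[:3,3].round(3))
    for k in ("loupe","top_drawer","top_drawer_handle","chest","jar_orange","tweezers","cutters_yellow","pliers_teal","white_pot","solder_spool","bench_pin"):
        for r in spotter.trace(k,s)[:1]:
            m=r["region"]; v,u=np.nonzero(m); c=(u.mean(),v.mean())
            rect=cv2.minAreaRect(np.c_[u,v].astype(np.float32))
            print(k,round(r["conf"],2),r["box"],np.round(c,0),px2w(c,s,E,0.01).round(3)[:2],[np.round(x,0) for x in rect])
E
python3 a.py
```

```text
[0.19189386 0.51488099 0.21532297] [-3.13939718e+00 -1.70887402e-04  2.78475523e+00] 0.011
scene [-0.338 -0.477  1.093]
loupe 0.83 [215.3, 288.6, 23.4, 26.0] [227. 304.] [0.382 0.274] [array([226., 304.]), array([12., 28.]), np.float64(27.0)]
top_drawer 0.58 [334.7, 285.0, 56.2, 33.8] [362. 302.] [ 0.583 -0.014] [array([361., 304.]), array([65., 21.]), np.float64(23.0)]
top_drawer_handle 0.75 [335.0, 281.3, 56.7, 39.4] [361. 301.] [ 0.584 -0.01 ] [array([361., 304.]), array([64., 22.]), np.float64(25.0)]
chest 0.97 [334.7, 248.8, 82.9, 84.2] [372. 292.] [ 0.631 -0.018] [array([370., 292.]), array([83., 67.]), np.float64(22.0)]
jar_orange 0.28 [331.1, 284.6, 60.2, 36.6] [361. 302.] [ 0.583 -0.013] [array([361., 304.]), array([65., 22.]), np.float64(24.0)]
tweezers 0.69 [359.4, 260.9, 44.9, 17.9] [381. 268.] [0.724 0.006] [array([381., 268.]), array([50.,  7.]), np.float64(16.0)]
cutters_yellow 0.85 [266.7, 300.6, 24.9, 42.9] [282. 322.] [0.413 0.119] [array([282., 322.]), array([12., 43.]), np.float64(25.0)]
pliers_teal 0.26 [283.6, 255.0, 14.0, 20.4] [289. 265.] [0.591 0.225] [array(
[... 797 characters left out ...]
([355., 214.]), array([83., 88.]), np.float64(89.0)]
tweezers 0.61 [324.5, 182.7, 48.7, 10.3] [353. 187.] [ 0.661 -0.038] [array([348., 189.]), array([ 8., 44.]), np.float64(79.0)]
cutters_yellow 0.63 [272.7, 267.4, 24.4, 56.8] [283. 294.] [0.418 0.12 ] [array([283., 293.]), array([58., 13.]), np.float64(75.0)]
pliers_teal 0.91 [239.2, 264.7, 20.3, 66.8] [248. 302.] [0.4   0.197] [array([247., 300.]), array([66., 16.]), np.float64(76.0)]
white_pot 0.54 [233.4, 210.3, 14.4, 19.0] [243. 222.] [0.581 0.21 ] [array([244., 221.]), array([11., 18.]), np.float64(36.0)]
solder_spool 0.96 [394.9, 288.4, 27.1, 30.2] [408. 303.] [ 0.397 -0.155] [array([408., 304.]), array([23., 25.]), np.float64(63.0)]
```

```bash
python3 -c "
import cv2,numpy as np
t=cv2.imread('pics/top0.png')[160:360,180:440]
s=cv2.imread('pics/scene0.png')[240:390,200:420]
cv2.imwrite('pics/t1.png',cv2.resize(t,(780,600),interpolation=cv2.INTER_CUBIC))
cv2.imwrite('pics/s1.png',cv2.resize(s,(800,545),interpolation=cv2.INTER_CUBIC))"
```

```text
(no output)
```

View pics/t1.png

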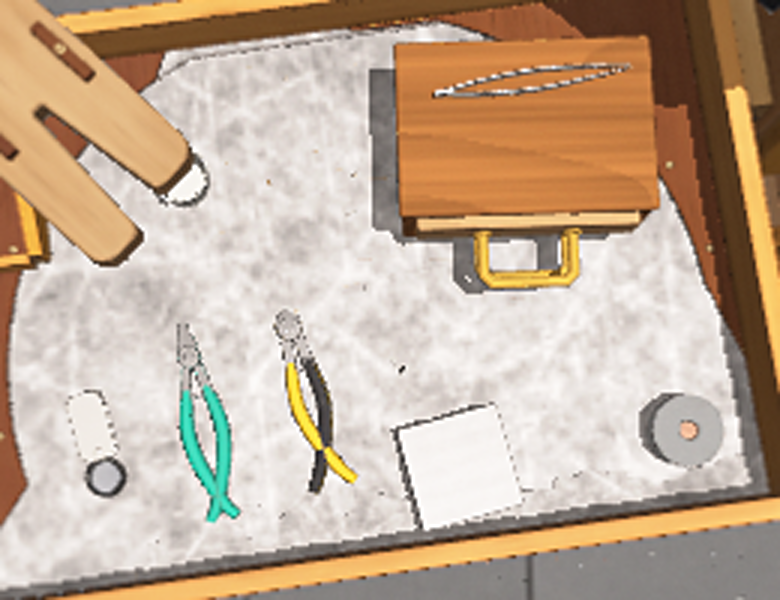

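View pics/s1.png

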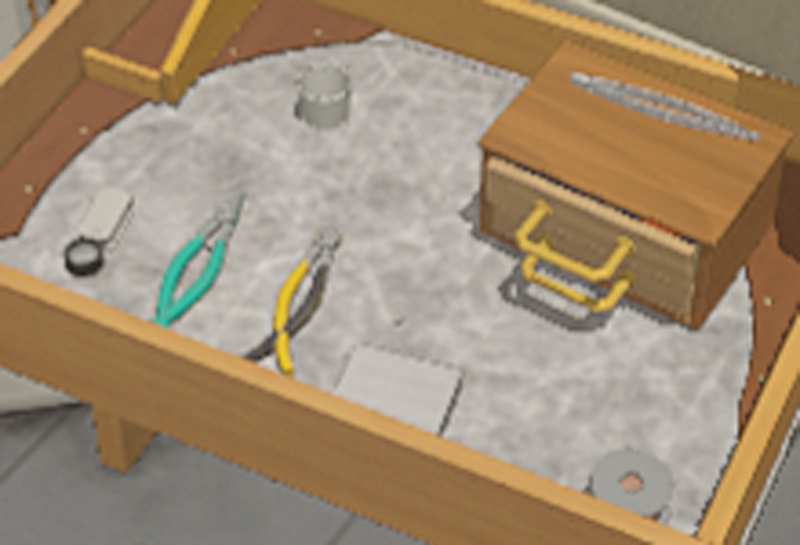

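```bash
cat > b.py <<'E'
from h import *
s=snapshot("top");E=cam(s)
f=lambda x,y,z:px2w((180+x/3,160+y/3),s,E,z).round(4)
for n,x,y,z in [("FL",397,213,.096),("FR",659,208,.096),("BL",395,43,.096),("BR",648,37,.096),("hL",480,281,.068),("hR",578,277,.068),("dfL",410,228,.0855),("dfR",640,225,.0855),("bar",105,476,.014),("end",84,391,.01),("endL",68,396,.01),("endR",101,389,.01)]: print(n,f(x,y,z))
s=snapshot("scene");E=cam(s)
f=lambda x,y,z:px2w((200+x*220/800,240+y*150/545),s,E,z).round(4)
for n,x,y,z in [("FL",483,148,.096),("FR",714,245,.096),("BL",570,42,.096),("hL",520,240,.068),("hR",608,272,.068),("bar",85,252,.014),("end",118,192,.012)]: print(n,f(x,y,z))
s=snapshot("wrist");print(s["hand_eye"].round(3),T().round(3))
E
python3 b.py
```

```text
FL [0.5421 0.0546 0.096 ]
FR [ 0.5452 -0.1272  0.096 ]
BL [0.6648 0.0557 0.096 ]
BR [ 0.6687 -0.1236  0.096 ]
hL [ 0.4985 -0.004   0.068 ]
hR [ 0.5012 -0.0733  0.068 ]
dfL [0.5334 0.0455 0.0855]
dfR [ 0.5352 -0.1154  0.0855]
bar [0.3648 0.2663 0.014 ]
end [0.4265 0.2845 0.01  ]
endL [0.4229 0.2961 0.01  ]
endR [0.4279 0.2721 0.01  ]
FL [0.5324 0.0463 0.096 ]
FR [ 0.5403 -0.1272  0.096 ]
BL [0.6603 0.0525 0.096 ]
hL [ 0.4962 -0.0068  0.068 ]
hR [ 0.5042 -0.0703  0.068 ]
bar [0.3602 0.266  0.014 ]
end [0.4197 0.2861 0.012 ]
[[-0.    -0.967 -0.254  0.073]
 [ 1.    -0.001  0.001  0.001]
 [-0.002 -0.254  0.967 -0.168]
 [ 0.     0.     0.     1.   ]] [[-0.937  0.349  0.     0.192]
 [ 0.349  0.937  0.     0.515]
 [ 0.     0.    -1.     0.216]
 [ 0.     0.     0.     1.   ]]
```

>>> servo_tool(commands=[-0.213,-0.217,0,0,0,34,0.06,-0.426,-0.433,-0.005,0,0,68,0.06,-0.426,-0.433,-0.005,0,0,68,0.06,-0.426,-0.433,-0.005,0,0,68,0.06,-0.426,-0.433,-0.005,0,0,68,0.06,-0.426,-0.433,-0.005,0,0,68,0.06,-0.426,-0.433,-0.005,0,0,68,0.06,-0.426,-0.433,-0.005,0,0,68,0.06,-0.426,-0.433,-0.005,0,0,68,0.06,-0.426,-0.433,-0.005,0,0,68,0.06])

```text
time: 2.6
tool_pos: [0.4406, -0.0417, 0.2216]
ee_rot: [3.141, 0.0, 1.596]
wrist_force: [0.9, 0.5, -0.4]
width: 0.0601
finger_force: 0.0
```

```bash
cat > c.py <<'E'
from h import *
M=T(); s=snapshot("wrist"); E=cam(s,M); cv2.imwrite("pics/w1.png",s["img"]); np.save("w1E.npy",E)
print(s["camera_matrix"],s["k1"],M.round(4))
for k in ("top_drawer","top_drawer_handle","chest","jar_orange"):
    for r in spotter.trace(k,s)[:1]: print(k,r["conf"],r["box"])
E
python3 c.py
```

```text
[[380.44713185   0.         322.40012445]
 [  0.         380.44713185 240.835205  ]
 [  0.           0.           1.        ]] -0.03816950812321144 [[-2.500e-02  9.997e-01  7.000e-04  4.406e-01]
 [ 9.997e-01  2.500e-02 -2.000e-04 -4.170e-02]
 [-2.000e-04  7.000e-04 -1.000e+00  2.216e-01]
 [ 0.000e+00  0.000e+00  0.000e+00  1.000e+00]]
top_drawer 0.75 [383.4, 130.1, 76.5, 187.8]
chest 0.63 [382.1, 112.8, 239.5, 225.3]
jar_orange 0.73 [256.9, 292.1, 45.4, 53.7]
```

View pics/w1.png

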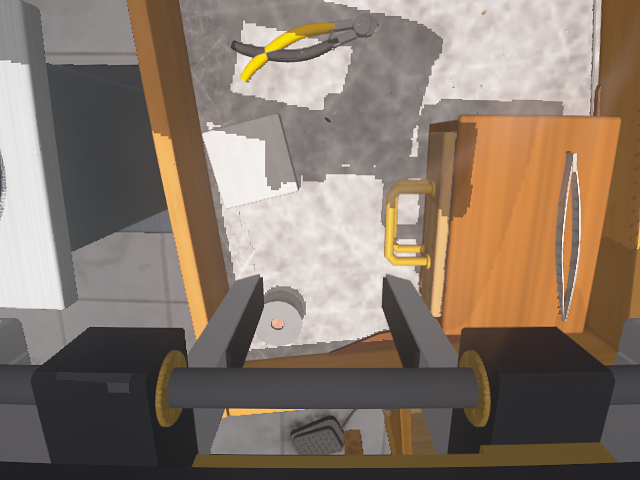

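```bash
cat > d.py <<'E'
from h import *
E=np.load("w1E.npy"); s=snapshot("wrist")
for n,x,y,z in [("hL",391,190,.068),("hR",390,256,.068),("mid",390,223,.068),("FL",458,116,.096),("FR",442,331,.096),("BL",620,118,.096),("spool",278,324,.028)]: print(n,px2w((x,y),s,E,z).round(4))
E
python3 d.py
```

```text
hL [ 0.4987 -0.0054  0.068 ]
hR [ 0.5019 -0.0637  0.068 ]
mid [ 0.4998 -0.0339  0.068 ]
FL [0.5397 0.0542 0.096 ]
FR [ 0.5459 -0.1213  0.096 ]
BL [0.6645 0.0577 0.096 ]
spool [ 0.3978 -0.1527  0.028 ]
```

>>> servo_tool(commands=[0.004,0.0595,0.02,0,0,0,0.034,0.004,0.0595,0.06,0,0,0,0.034,0.004,0.0595,0.1,0,0,0,0.034,0.004,0.0595,0.13,0,0,0,0.034,0.004,0.0595,0.1576,0,0,0,0.034,0.004,0.0595,0.1576,0,0,0,0.034,0.004,0.0595,0.1576,0,0,0,0.02,0.004,0.0595,0.1576,0,0,0,0.0,0.004,0.0595,0.1576,0,0,0,0.0,0.004,0.0595,0.1576,0,0,0,0.0])

```text
time: 4.15
tool_pos: [0.4999, -0.0336, 0.0652]
ee_rot: [3.14, 0.0, 1.598]
wrist_force: [-0.9, 0.3, 4.6]
width: 0.0068
finger_force: 30.0
```

>>> servo_tool(commands=[0,-0.01,0,0,0,0,0,0,-0.022,0,0,0,0,0,-0.0002,-0.034,0,0,0,0,0,-0.0003,-0.046,0,0,0,0,0,-0.0004,-0.058,0,0,0,0,0,-0.0004,-0.068,0,0,0,0,0,-0.0004,-0.072,0,0,0,0,0,-0.0004,-0.072,0,0,0,0,0])

```text
time: 5.15
tool_pos: [0.4287, -0.0356, 0.0651]
ee_rot: [3.136, -0.0, 1.598]
wrist_force: [4.4, 2.7, 5.0]
width: 0.0068
finger_force: 30.0
```

>>> servo_tool(commands=[0,0,0,0,0,0,0.034,0,0,0,0,0,0,0.034,0,0,0,0,0,0,0.034,0,0,-0.04,0,0,0,0.034,0,0,-0.1,0,0,0,0.05,0,0,-0.16,0,0,0,0.05,0,0,-0.19,0,0,0,0.05,0,0,-0.19,0,0,0,0.05])

```text
time: 6.15
tool_pos: [0.4285, -0.0362, 0.2561]
ee_rot: [3.137, 0.001, 1.598]
wrist_force: [0.0, -0.3, -0.8]
width: 0.0498
finger_force: 0.0
```

```bash
sed -i 's/w1/w2/g' c.py; python3 c.py
```

```text
[[380.44713185   0.         322.40012445]
 [  0.         380.44713185 240.835205  ]
 [  0.           0.           1.        ]] -0.03816950812321144 [[-0.027   0.9996  0.0045  0.4285]
 [ 0.9996  0.027  -0.0012 -0.0362]
 [-0.0013  0.0045 -1.      0.2561]
 [ 0.      0.      0.      1.    ]]
top_drawer 0.59 [317.5, 138.4, 139.4, 168.2]
top_drawer_handle 0.59 [318.1, 138.5, 141.0, 169.1]
chest 0.97 [318.1, 123.7, 284.3, 201.0]
jar_orange 0.87 [388.4, 236.3, 56.8, 55.1]
```

View pics/w2.png

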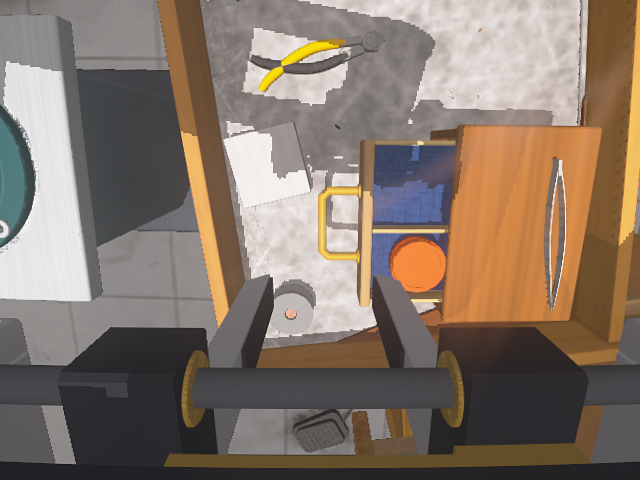

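```bash
cat > d.py <<'E'
from h import *
E=np.load("w2E.npy"); s=snapshot("wrist")
for n,x,y,z in [("hmid",323,224,.068),("frontin_L",374,145,.0855),("frontin_M",373,200,.0855),("side in",420,145,.0765),("div +y edge",420,228.5,.0725),("div -y edge",420,232.5,.0725),("FL",460,126,.096),("FR",443,321,.096),("BL",602,126,.096),("jar",417,263,.0765)]: print(n,px2w((x,y),s,E,z).round(4))
o=robot.get_obs();print(o["joint_positions"])
E
python3 d.py
```

```text
hmid [ 0.4307 -0.0384  0.068 ]
frontin_L [0.4728 0.0365 0.0855]
frontin_M [ 0.4747 -0.0114  0.0855]
side in [0.5151 0.0378 0.0765]
div +y edge [ 0.523  -0.0394  0.0725]
div -y edge [ 0.5234 -0.0433  0.0725]
FL [0.5424 0.0543 0.096 ]
FR [ 0.5471 -0.1236  0.096 ]
BL [0.6651 0.0592 0.096 ]
jar [ 0.5222 -0.0726  0.0765]
[-2.16199095e-01 -1.88443760e-01  1.56501988e+00  5.56459886e-05
  1.76920109e+00 -2.43294017e-01]
```

>>> servo_tool(commands=[0.04,-0.04,0,0,0,-10,0.05,0.08,-0.065,0.01,0,0,-20,0.05,0.12,-0.065,0.02,0,0,-30,0.05,0.16,-0.065,0.03,0,0,-40,0.05,0.2,-0.06,0.04,0,0,-50,0.05,0.24,-0.055,0.05,0,0,-60,0.05,0.28,-0.053,0.06,0,0,-70,0.05,0.303,-0.05,0.07,0,0,-80,0.05,0.303,-0.05,0.076,0,0,-90,0.05,0.303,-0.05,0.076,0,0,-98,0.05])

```text
time: 7.7
tool_pos: [0.3681, 0.2655, 0.1756]
ee_rot: [-3.14, -0.004, -2.969]
wrist_force: [-0.2, -0.1, 0.4]
width: 0.0502
finger_force: 0.0
```

```bash
cat > e.py <<'E'
from h import *
M=T(); s=snapshot("wrist"); E=cam(s,M); cv2.imwrite("pics/w3.png",s["img"]); np.save("w3E.npy",E)
o=robot.get_obs();print(o["joint_positions"].round(3),M.round(4))
for r in spotter.trace("loupe",s)[:1]:
    m=r["region"]; v,u=np.nonzero(m); P=np.array([px2w(q,s,E,.012)[:2] for q in np.c_[u,v]]).astype(np.float32)
    print(r["conf"],r["box"],cv2.minAreaRect(P),cv2.boxPoints(cv2.minAreaRect(P)))
E
python3 e.py
```

```text
[ 0.5   -0.115  1.65  -0.     1.61  -1.246] [[-0.9851 -0.1718 -0.0038  0.3681]
 [-0.1718  0.9851 -0.0021  0.2655]
 [ 0.0041 -0.0014 -1.      0.1756]
 [ 0.      0.      0.      1.    ]]
0.76 [308.2, 202.2, 38.8, 88.3] ((0.38777846097946167, 0.27745047211647034), (0.07942626625299454, 0.028507117182016373), 18.090627670288086) [[0.34560245 0.27866766]
 [0.35445452 0.25156978]
 [0.42995447 0.2762333 ]
 [0.4211024  0.30333117]]
```

View pics/w3.png

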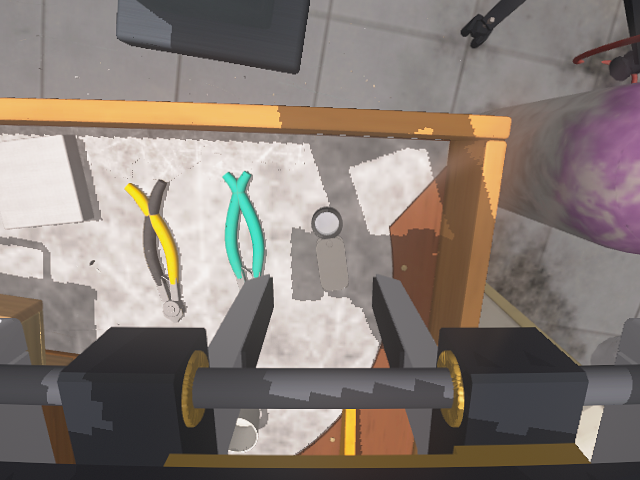

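>>> servo_tool(commands=[-0.037,0.0094,0.04,0,0,-8.2,0.05,-0.037,0.0094,0.09,0,0,-8.2,0.05,-0.037,0.0094,0.13,0,0,-8.2,0.05,-0.037,0.0094,0.15,0,0,-8.2,0.05,-0.037,0.0094,0.157,0,0,-8.2,0.05,-0.037,0.0094,0.157,0,0,-8.2,0.05])

```text
time: 8.55
tool_pos: [0.4041, 0.281, 0.0208]
ee_rot: [-3.142, -0.0, -2.833]
wrist_force: [-0.4, 0.6, 0.3]
width: 0.0499
finger_force: 0.0
```

>>> servo_tool(commands=[0,0,0.0065,0,0,0,0.05,0,0,0.0065,0,0,0,0.03,0,0,0.0065,0,0,0,0.015,0,0,0.0065,0,0,0,0.0,0,0,0.0065,0,0,0,0.0,0,0,0.0065,0,0,0,0.0])

```text
time: 9.3
tool_pos: [0.4045, 0.2812, 0.0147]
ee_rot: [3.141, 0.001, -2.832]
wrist_force: [-0.1, 0.2, 1.3]
width: 0.0244
finger_force: 30.0
```

>>> servo_tool(commands=[0,0,-0.03,0,0,0,0,0.005,0,-0.08,0,0,5,0,0.015,-0.01,-0.13,0,0,15,0,0.03,-0.03,-0.17,0,0,25,0,0.045,-0.055,-0.18,0,0,35,0,0.06,-0.08,-0.18,0,0,45,0,0.075,-0.105,-0.18,0,0,55,0,0.088,-0.13,-0.18,0,0,65,0,0.088,-0.13,-0.18,0,0,75,0,0.088,-0.13,-0.18,0,0,85,0])

```text
time: 10.55
tool_pos: [0.3597, 0.13, 0.1941]
ee_rot: [-3.141, -0.0, 1.961]
wrist_force: [-0.1, 0.2, -0.5]
width: 0.0243
finger_force: 30.0
```

>>> servo_tool(commands=[-0.02,0.005,0,0,0,10,0,-0.04,0.01,0,0,0,20,0,-0.06,0.015,0,0,0,30,0,-0.08,0.02,0,0,0,40,0,-0.1,0.025,0,0,0,50,0,-0.12,0.03,0,0,0,60,0,-0.14,0.036,-0.003,0,0,70,0,-0.161,0.0415,-0.006,0,0,80,0,-0.161,0.0415,-0.006,0,0,90,0,-0.161,0.0415,-0.006,0,0,100,0])

```text
time: 11.8
tool_pos: [0.4603, -0.0023, 0.1998]
ee_rot: [-3.141, 0.001, 0.216]
wrist_force: [0.8, -0.1, -1.9]
width: 0.024
finger_force: 30.0
```

```bash
sed -i 's/w3/w4/g' e.py; python3 e.py
```

```text
[-0.128 -0.11   1.598 -0.     1.654  1.23 ] [[ 9.767e-01  2.146e-01 -1.300e-03  4.603e-01]
 [ 2.146e-01 -9.767e-01  3.000e-04 -2.300e-03]
 [-1.200e-03 -6.000e-04 -1.000e+00  1.998e-01]
 [ 0.000e+00  0.000e+00  0.000e+00  1.000e+00]]
0.7 [292.5, 175.0, 60.5, 165.2] ((0.4183395802974701, -0.009823501110076904), (0.16408288478851318, 0.057100437581539154), 12.434039115905762) [[ 3.3207518e-01  3.9226376e-04]
 [ 3.4436977e-01 -5.5368856e-02]
 [ 5.0460398e-01 -2.0039266e-02]
 [ 4.9230939e-01  3.5721853e-02]]
```

View pics/w4.png

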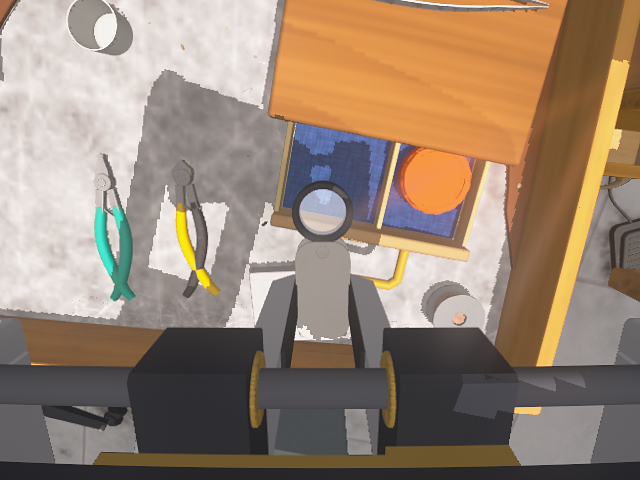

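```bash
cat > d.py <<'E'
from h import *
E=np.load("w4E.npy"); s=snapshot("wrist"); M=T()
for n,x,y,z in [("barrel",323,211,.199),("nose",322,181,.199),("end",323,337,.198)]:
    p=px2w((x,y),s,E,z); print(n,p.round(4),(M[:3,:3].T@(p-M[:3,3])).round(4))
for n,x,y,z in [("side in",290,160,.0765),("div+y",388,185,.0725),("fin",340,228,.0855),("FL",270,116,.096),("FR",520,165,.096),("frontoutR",467,258,.0855),("frontoutL",273,210,.0855)]: print(n,px2w((x,y),s,E,z).round(4))
E
python3 d.py
```

```text
barrel [0.5031 0.0078 0.199 ] [0.0439 0.     0.0009]
nose [0.5161 0.0111 0.199 ] [ 0.0573 -0.0003  0.0009]
end [ 0.441  -0.0058  0.198 ] [-0.0196 -0.0005  0.002 ]
side in [0.5141 0.0357 0.0765]
div+y [ 0.5116 -0.0418  0.0725]
fin [ 0.473  -0.012   0.0855]
FL [0.5415 0.0534 0.096 ]
FR [ 0.5475 -0.1256  0.096 ]
frontoutR [ 0.471  -0.1144  0.0855]
frontoutL [0.4758 0.0404 0.0855]
```

>>> servo_tool(commands=[-0.0036,0.001,0,0,0,10.6,0,-0.0036,0.001,0,0,0,10.6,0,-0.0036,0.001,0,0,0,10.6,0])

```text
time: 12.32
tool_pos: [0.4572, -0.0036, 0.2003]
ee_rot: [-3.141, -0.0, 0.041]
wrist_force: [0.1, -0.7, -0.7]
width: 0.0241
finger_force: 30.0
```

>>> servo_tool(commands=[0,0,0,0,-10,0,0,0,0,0.02,0,-20,0,0,0,0,0.05,0,-24,0,0,0,0,0.08,0,-24,0,0,0,0,0.08,0,-24,0,0,0.014,0.0002,0.0863,0,-24,0,0,0.028,0.0004,0.0926,0,-24,0,0,0.042,0.0006,0.099,0,-24,0,0,0.0545,0.0009,0.105,0,-24,0,0,0.0545,0.0009,0.105,0,-24,0,0])

```text
time: 13.58
tool_pos: [0.5123, -0.0026, 0.0945]
ee_rot: [-3.141, 0.42, 0.038]
wrist_force: [-0.8, 0.2, -1.2]
width: 0.0246
finger_force: 30.0
```

>>> servo_tool(commands=[-0.0006,0,0.0063,0,6,0,0,-0.0012,0,0.0127,0,12,0,0,-0.0002,0,0.0197,0,18,0,0,0.0007,0,0.0252,0,24,0,0,0.0007,0,0.0252,0,24,0,0])

```text
time: 14.2
tool_pos: [0.4997, -0.0028, 0.0718]
ee_rot: [-3.141, 0.002, 0.037]
wrist_force: [0.6, 1.1, -0.9]
width: 0.0245
finger_force: 30.0
```

>>> servo_tool(commands=[0.001,0,0.0012,0,0,0,0,0.001,0,0.002,0,0,0,0,0.001,0,0.002,0,0,0,0])

```text
time: 14.58
tool_pos: [0.5039, -0.0029, 0.07]
ee_rot: [-3.141, 0.001, 0.038]
wrist_force: [0.2, 0.4, -1.2]
width: 0.0243
finger_force: 30.0
```

>>> servo_tool(commands=[0,0,0,0,0,0,0.03,0,0,0,0,0,0,0.036,0,0,0,0,0,0,0.036,0,0,0,0,0,0,0.036,0,0,-0.03,0,0,0,0.036,0,0,-0.08,0,0,0,0.036,0,0,-0.13,0,0,0,0.034,-0.06,0,-0.15,0,0,0,0.034,-0.1,0,-0.15,0,0,0,0.034,-0.1,0,-0.15,0,0,0,0.034])

```text
time: 15.82
tool_pos: [0.4018, -0.0067, 0.221]
ee_rot: [3.141, -0.002, 0.037]
wrist_force: [-0.1, -0.5, 0.0]
width: 0.0339
finger_force: 0.0
```

```bash
sed -i 's/w4/w5/g' e.py; sed -i 's/,.012)/,.0685)/' e.py; python3 e.py
```

```text
[-0.158 -0.25   1.675  0.     1.714  1.376] [[ 9.993e-01  3.720e-02  2.500e-03  4.018e-01]
 [ 3.720e-02 -9.993e-01 -4.000e-04 -6.700e-03]
 [ 2.500e-03  4.000e-04 -1.000e+00  2.210e-01]
 [ 0.000e+00  0.000e+00  0.000e+00  1.000e+00]]
0.64 [303.4, 43.9, 35.8, 90.7] ((0.5149937272071838, -0.0010811686515808105), (0.06558499485254288, 0.027277372777462006), 1.5679265260696411) [[ 0.4818403   0.01165514]
 [ 0.48258668 -0.01561202]
 [ 0.54814714 -0.01381748]
 [ 0.5474008   0.01344968]]
```

View pics/w5.png

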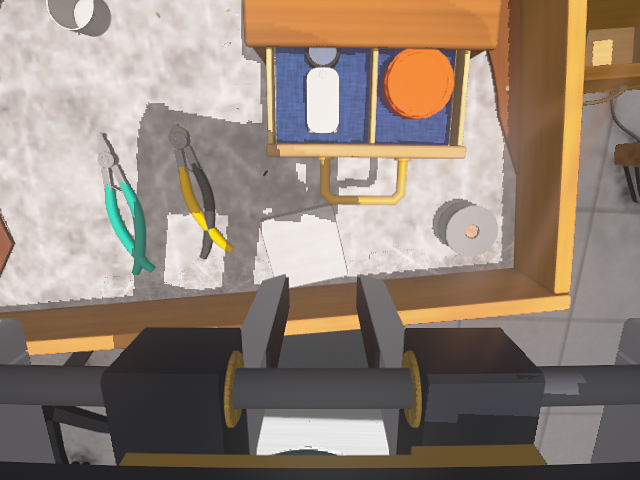

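>>> servo_tool(commands=[-0.013,0.029,0.03,0,0,0,0,-0.013,0.029,0.08,0,0,0,0,-0.013,0.029,0.12,0,0,0,0,-0.013,0.029,0.156,0,0,0,0,-0.013,0.029,0.156,0,0,0,0,0.002,0.029,0.156,0,0,0,0,0.012,0.029,0.156,0,0,0,0,0.018,0.029,0.156,0,0,0,0,0.024,0.029,0.156,0,0,0,0,0.03,0.029,0.156,0,0,0,0])

```text
time: 17.18
tool_pos: [0.4347, -0.0345, 0.0643]
ee_rot: [3.142, -0.0, 0.038]
wrist_force: [-2.0, 0.6, 0.8]
width: 0.0005
finger_force: 0.8
```

>>> servo_tool(commands=[0.007,0,0,0,0,0,0,0.014,0,0,0,0,0,0,0.021,0,0,0,0,0,0,0.028,0,0,0,0,0,0,0.035,0,0,0,0,0,0,0.042,0,0,0,0,0,0,0.048,0,0,0,0,0,0,0.053,0,0,0,0,0,0,0.058,0,0,0,0,0,0,0.058,0,0,0,0,0,0])

```text
time: 18.42
tool_pos: [0.493, -0.0321, 0.0641]
ee_rot: [-3.141, -0.001, 0.038]
wrist_force: [-0.0, -0.3, 0.2]
width: 0.0003
finger_force: 0.0
```

Continue in small steps until the stop shows in the force.

>>> servo_tool(commands=[0.003,0,0,0,0,0,0,0.005,0,0,0,0,0,0,0.006,0,0,0,0,0,0,0.006,0,0,0,0,0,0])

```text
time: 18.92
tool_pos: [0.4953, -0.0319, 0.064]
ee_rot: [-3.141, 0.007, 0.038]
wrist_force: [-9.4, -0.9, 5.8]
width: 0.0007
finger_force: 4.7
```

>>> servo_tool(commands=[0.002,0,0,0,0,0,0,0.003,0,0,0,0,0,0,0.003,0,0,0,0,0,0])

```text
time: 19.3
tool_pos: [0.4954, -0.0319, 0.064]
ee_rot: [-3.141, 0.014, 0.038]
wrist_force: [-15.7, -0.9, 12.1]
width: 0.0005
finger_force: 8.5
```

>>> servo_tool(commands=[-0.01,0,0,0,0,0,0,-0.03,0,0,0,0,0,0,-0.06,0,-0.03,0,0,0,0,-0.09,0,-0.09,0,0,0,0,-0.1,0,-0.14,0,0,0,0,-0.1,0,-0.16,0,0,0,0,-0.1,0,-0.16,0,0,0,0])

```text
time: 20.18
tool_pos: [0.4027, -0.036, 0.2263]
ee_rot: [3.14, -0.007, 0.038]
wrist_force: [1.0, -0.5, 1.1]
width: 0.0006
finger_force: 0.0
```

```bash
sed -i 's/w2/w6/g' c.py; python3 c.py | tail -4
python3 - <<'E'
import cv2
a=cv2.imread('pics/w6.png');cv2.imwrite('pics/w6c.png',cv2.resize(a[0:260,200:560],(800,578),interpolation=cv2.INTER_CUBIC))
E
```

```text
[ 0.      0.      0.      1.    ]]
top_drawer 0.76 [232.6, 49.3, 195.7, 60.8]
top_drawer_handle 0.71 [232.2, 49.9, 195.8, 57.7]
chest 0.74 [201.0, 1.2, 256.0, 114.1]
```

View pics/w6c.png

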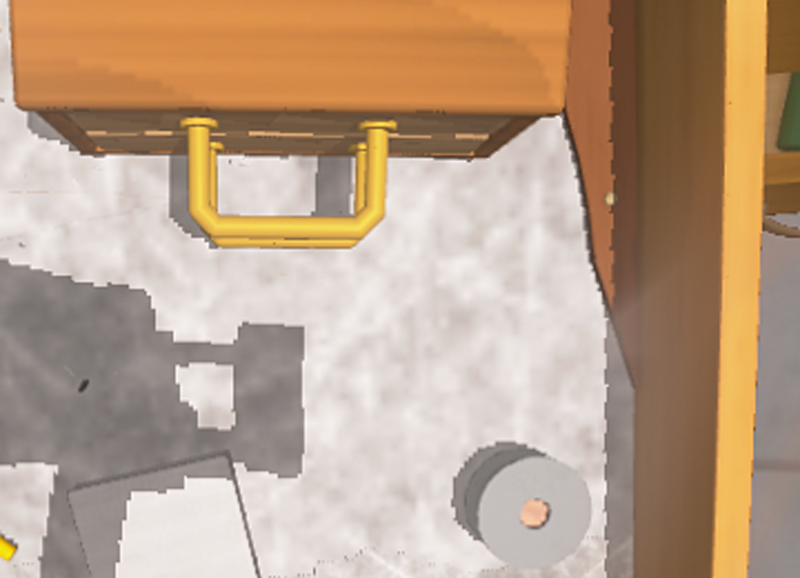

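Run:
```python
from h import *
E=np.load("w6E.npy"); s=snapshot("wrist")
k=360/800
for n,x,y,z in [("upper",287,217+8,.072),("lower front",287,246,.028),("upper front edge",287,237,.068)]: print(n,px2w((200+x*k,y*k),s,E,z).round(4))
```

```text
upper [ 0.5096 -0.0363  0.072 ]
lower front [ 0.5059 -0.0372  0.028 ]
upper front edge [ 0.5058 -0.0366  0.068 ]
```

```bash
python3 -c "
from bench import close_job
print(close_job())"
```

```text
the job is handed in; nothing more can be done
None
```

The magnifier was laid flat in the empty compartment and the top drawer pushed shut to its stop. In the last view both handle fronts line up within about 0.1 mm, so both drawers look shut. The job is handed in, but it returned no verdict.

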